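# Clamp the cream resin ball in the sliding-jaw jig

### The arm

A 7-joint arm with a two-finger parallel gripper is mounted at the origin on the work surface. World frame = base frame: x ahead of the robot, y to its left, z up, the work surface at z = 0. Lengths are in mm, angles in rad, forces in N, time in s.
With the tool pointing down it reaches from about 425 to 875 mm from the base axis. Payload 8.4 kg.
Tool frame: the origin (TCP) lies midway between the tips of the shut fingers; the grasp point (between the pads) lies 19 mm behind it; x points along the fingers, z is the direction in which the jaws open and shut, and the axes are right-handed (so a half turn about x gives the same grasp; the last joint's range is limited). The gripper opens to 85 mm and grips with 20 to 120 N. Pads are 22 mm wide; open, the fingers measure 114 mm over their backs; the gripper's body (76 mm by 85 mm) begins 54 mm behind the grasp point. The pads swing forward as they close: fully open they stand 13 mm farther back than shut.
Start: joints at [1.176, 0.333, 0.04, 1.465, -0.013, 1.343, -0.059], TCP at [189.456, -621.748, 231.308] pointing down, gripper open.
Joint ranges: [-2.58, 2.58], [-0.38, 2.09], [-1.3, 1.39], [0.25, 2.4], [-1.5, 4.64], [0.08, 2.09], [-2.65, 2.65]. Speed limits (rad/s): [2.22, 2.22, 2.79, 2.79, 3.14, 3.14, 3.14].

### API

Orientations are given as a rotation vector (axis times angle).
In Python, from workcell import r gives the robot as it stands.
- The arm moves only by the shell command python3 -m creep 'ROWS' [FORCE]. ROWS is JSON, a list of rows, each a list of 5 numbers: the shift along the tool's x, y, z in m, then the turn about the tool's x in degrees, then the opening, from 0 (shut) to 1 (fully open). In form: [[tx, ty, tz, twist, grip], ...]. A call has 1 to 10 rows; each row is the pose to reach, as a shift and turn from the pose commanded when the call began, along the tool's axes at that moment; what a row does not reach only later rows make up. A row lasts 1/8 s, in which the tool goes at most 62.5 mm and 10.7 degrees, less where a joint would pass 70% of its speed; a pose out of reach is approached as far as the arm can. A call with a gripper value outside its range is refused whole. The fingers move at their own pace and stop on an object; FORCE is the grip in N (left out, the last holds). Time passes only in rows, so rows that repeat a pose let the fingers close. It gives the time, the measured TCP pose, the force and the opening at its end, in the units of the state.
- r.read_state(): the state, without advancing time (a new reading comes with each control period).
- r.grab_frame(name): name is "side" or "top"; returns the picture (480x640x3 uint8, red, green, blue); there is no depth.
- r.camera_info(name): a dict with "intrinsics" (3x3 intrinsics, pixels), "R" (3x3) and "t" (3): a world point X has camera coordinates R X + t. Camera axes: x right, y down, z forward; pixel columns grow to the right and rows downward; lengths in mm; the calibration is good to about 2 mm. A picture is of the moment at which its call begins. camera_info takes no time and is no camera call.
- r.finish_job(): hands the job in, once; it reports no verdict.
The state is a dict: "time": time; "qpos": joint angles; "dq": joint speeds; "effort": joint torques, N m; "tcp_pos": TCP position; "orientation": TCP orientation; "ft_force": force on the tool from outside, world axes, zero at the start; "moment": the same for the moment, N m; "width": finger opening in mm.
Only numpy, scipy, OpenCV 4.12 (cv2) and the standard library are available. Lean on these libraries where they do the work, as an engineer would, in place of code of your own. Each camera call takes 0.05 s, during which the arm holds its last target.

### The job

Pick up the cream resin ball from its drying stand, leaving the red and the green ball where they lie, and lower it gently into the clear-sided trough of the holding jig, between the rubber pad and the dark stop block, and let go of it only when it has reached the floor. Then slide the red grip along its rail towards the stop until the sprung pad holds the ball snugly against the stop, so that it stays pinched after you let go of the grip, but do not squeeze the hollow ball hard (never drive the pad's spring solid).

Things in the scene. Friction and masses are not known exactly. Their poses are not given: they have to be found in the camera images.
- ball_center (a point): centre of the cream-coloured hollow resin ball, diameter 50 mm, about 60 g, loose; at the start it lies on a small drying stand (grey disc 42 mm across with three rubber nubs up to 18 mm high) with its centre about 39 mm above the table. Its two neighbours are alike but red-brown and green; which stand carries which ball varies
- ball: the cream ball itself; its origin is a point on its skin that turns as it rolls, so use ball_center
- red_ball_center (a point): centre of the red-brown ball, 50 mm, on such a stand; leave it there
- green_ball_center (a point): centre of the green ball, 50 mm, on such a stand; leave it there
- jig: the fixed holding jig: aluminium base 4 mm thick with a trough along its y axis. Origin: underside of the base, below the trough's middle; z up. Trough inside: 56 mm wide (x -28 to +28 mm), 260 mm long, floor at z = 8 mm, walls 5 mm thick, tops at z = 60 mm, long sides of clear plastic. Jaw and pad at the -y end, stop at the +y end. Outside, the jaw's rail runs along y at x = -75 mm, top z = 13 mm
- bed: the fixed grey lining of the trough's floor; its origin is the jig's. On it, at the +y end, stands the dark steel stop block (52 mm wide, 24 mm long, top at z = 58 mm). The last user set it: its face lies anywhere from the jig's y = +55 to +90 mm, is not reported and does not yield to the forces of this job
- jaw (a joint): position of the sliding jaw along its rail, m: 0 = fully open (pad face at the jig's y = -85 mm), growing towards the stop (jig +y), up to 0.14. It moves with about 4 N of friction and stays where it is left. It starts 0 to 20 mm from open
- grip_top (a point): centre of the top of the jaw's red plastic grip: 24 mm in the jig's x, 22 mm in y, from z = 16 to 70 mm, standing on the rail. A steel bridge 12 mm wide (y), z = 62 to 68 mm, joins it to the jaw in the trough. The grip is in line (same y) with the jaw plate; the pad's face is 20 mm ahead of it (+y)
- pad: the black rubber pad, 44 x 8 x 44 mm, carried by the jaw in the trough on a spring of 3 N per mm that yields up to 6 mm towards the jaw. Origin: centre of its face towards the stop, 33 mm above the jig's underside, level with the centre of a ball that lies in the trough; axes as the jig's
Mind the look-alikes: they are no part of the job. What is shaped like the ball but purple is not meant.

How it is judged (in metres and radians):
On the way, in this order (a step that is already met when the one before it is completed fails the run):
1. the cream ball lies on the trough's floor between pad and stop, let go, not yet clamped (x of ball_center in the frame of jig between -0.012 and 0.012 m and y of ball_center in the frame of jig between -0.08 and 0.08 m and z of ball_center in the frame of jig between 0.027 and 0.037 m and contact force between ball and the fingers below 0.05 N and linear speed of ball below 0.1 m/s and contact force between ball and pad below 0.8 N), for 0.2 s.
2. the pad presses the ball against the stop (over 1 N) (x of ball_center in the frame of jig between -0.012 and 0.012 m and y of ball_center in the frame of jig between -0.08 and 0.08 m and z of ball_center in the frame of jig between 0.027 and 0.037 m and contact force between ball and pad above 1 N), for 0.2 s.
At the end, for the whole second after the job is handed in: The cream ball lies at rest on the trough's floor (centre within 12 mm of the trough's middle line and 27 to 37 mm above the jig's underside), pinched between pad and stop with more than 1 N, the jaw at rest, and the red and green balls are within 20 mm of where they were (all of step 2 and linear speed of ball below 0.02 m/s and velocity of joint jaw below 0.005 m/s and distance of each of red_ball_center, green_ball_center from where it was at the start of the episode below 0.02 m); the robot touches nothing.
It fails at once if the ball strikes or is pressed on the trough floor with more than 25 N (contact force between ball and bed above 25 N).
It fails at once if the ball is dropped or flung into the trough (over 0.5 m/s near its floor, a fall of some 13 mm) (x of ball_center in the frame of jig between -0.03 and 0.03 m and y of ball_center in the frame of jig between -0.13 and 0.13 m and z of ball_center in the frame of jig below 0.045 m and linear speed of ball above 0.5 m/s).
It fails at once if the ball is let go in the trough's mouth or above it, over 13 mm off the floor (x of ball_center in the frame of jig between -0.03 and 0.03 m and y of ball_center in the frame of jig between -0.13 and 0.13 m and z of ball_center in the frame of jig above 0.046 m and contact force between ball and the fingers below 0.02 N).
It fails at once if the pad squeezes the ball with more than 20 N (spring driven solid) (contact force between ball and pad above 20 N).
It fails at once if the red or the green ball is knocked off its stand (distance of any of red_ball_center, green_ball_center from where it was at the start of the episode above 0.03 m).
It also fails if it takes over 67 s, if anything falls off the work surface, if the arm or the gripper's body presses on something with over 40 N, if the wrist force passes 120 N, or if a joint passes its speed limit or range.

## Working session

There is one attempt and no reset: what is moved stays moved. The work goes in short steps, Python scripts to look and compute and a shell command to move; the robot and the scene stay as the last step left them, time stands still between calls to the robot, and variables do not carry over. Pictures are saved under pics/ and viewed, and the job is handed in when it is done.

```bash
mkdir -p pics; ls; python3 - <<'E'
from workcell import r
import cv2,numpy as np
print(r.read_state())
for n in("side","top"):
    f=r.grab_frame(n);cv2.imwrite(f"pics/{n}0.png",f[:,:,::-1])
    print(n,r.camera_info(n))
E
```

```text
pics
{'time': 0.0, 'qpos': array([ 1.17577437,  0.33392044,  0.03987214,  1.46627096, -0.01341125,
        1.34331778, -0.05855302]), 'dq': array([ 1.08596190e-03, -1.16618255e-03, -4.45632461e-05, -2.54861437e-04,
       -1.09006383e-03,  2.68936520e-04,  4.26922012e-04]), 'effort': array([-5.00123169e-04, -6.58537960e+01,  1.36493828e+00, -4.05560338e+01,
        1.65860611e-02,  1.24099263e-02, -2.26694976e-05]), 'tcp_pos': array([ 189.33389554, -621.32979592,  230.41523649]), 'orientation': array([ 0.98957359,  1.33613771, -0.98807919]), 'ft_force': array([-0.55569702, -1.02136443, -0.37952129]), 'moment': array([ 0.03780076,  0.00058708, -0.02790963]), 'width': 85.50663137850124}
side {'intrinsics': array([[603.26714495,   0.        , 323.54100153],
       [  0.        , 603.26714495, 234.2842126 ],
       [  0.        ,   0.        ,   1.        ]]), 'R': array([[-0.89404882, -0.44789414, -0.00821829],
       [-0.34235819,  0.6949884 , -0.63228316],
       [ 0.28890754, -0.56247841, -0.77469379]]), 't': array([ 500.55509583,  170.76717036, 1157.86314061])}
top {'intrinsics': array([[462.60794783,   0.        , 322.26826345],
       [  0.        , 462.60794783, 241.30212096],
       [  0.        ,   0.        ,   1.        ]]), 'R': array([[ 0.01755435, -0.99950597, -0.02607022],
       [-0.99958497, -0.01694813, -0.02329477],
       [ 0.02284142,  0.02646833, -0.99938866]]), 't': array([ 66.39691685, 512.12490164, 853.41721744])}
```

View pics/side0.png

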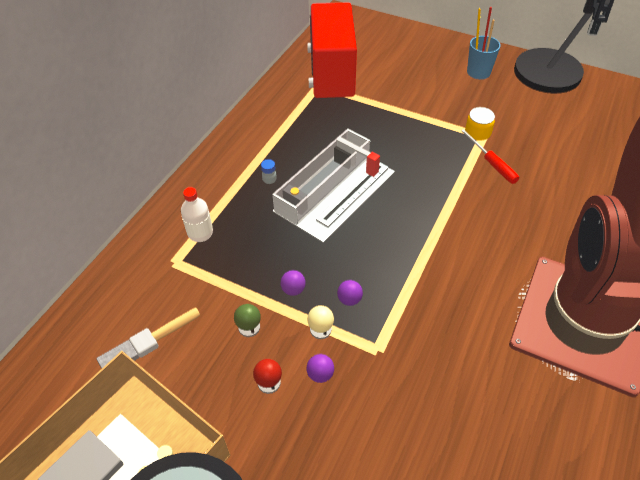

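View pics/top0.png

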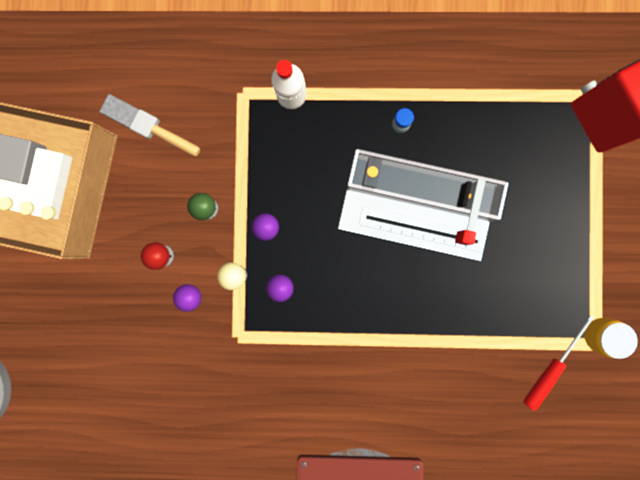

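```bash
python3 - <<'E'
import cv2
t=cv2.imread('pics/top0.png');s=cv2.imread('pics/side0.png')
cv2.imwrite('pics/c1.png',cv2.resize(t[140:270,330:520],None,fx=4,fy=4,interpolation=cv2.INTER_CUBIC))
cv2.imwrite('pics/c2.png',cv2.resize(t[180:320,130:320],None,fx=4,fy=4,interpolation=cv2.INTER_CUBIC))
cv2.imwrite('pics/c3.png',cv2.resize(s[120:250,260:410],None,fx=4,fy=4,interpolation=cv2.INTER_CUBIC))
cv2.imwrite('pics/c4.png',cv2.resize(s[260:400,220:380],None,fx=4,fy=4,interpolation=cv2.INTER_CUBIC))
E
```

```text
(no output)
```

View pics/c1.png

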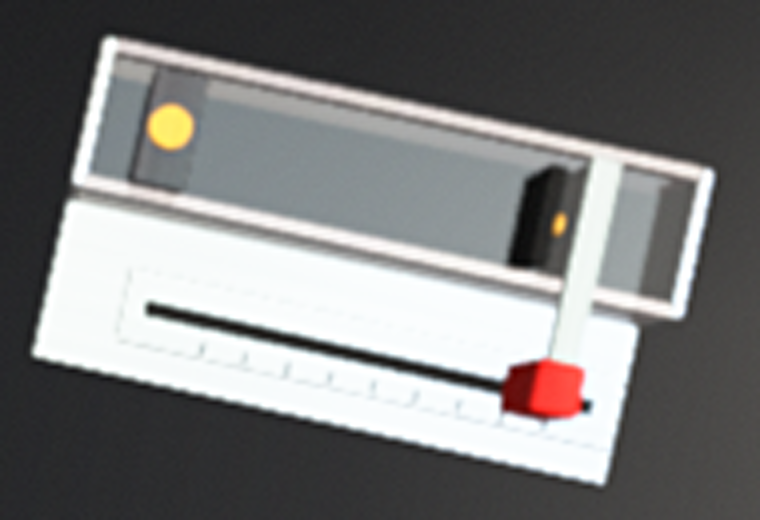

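View pics/c2.png

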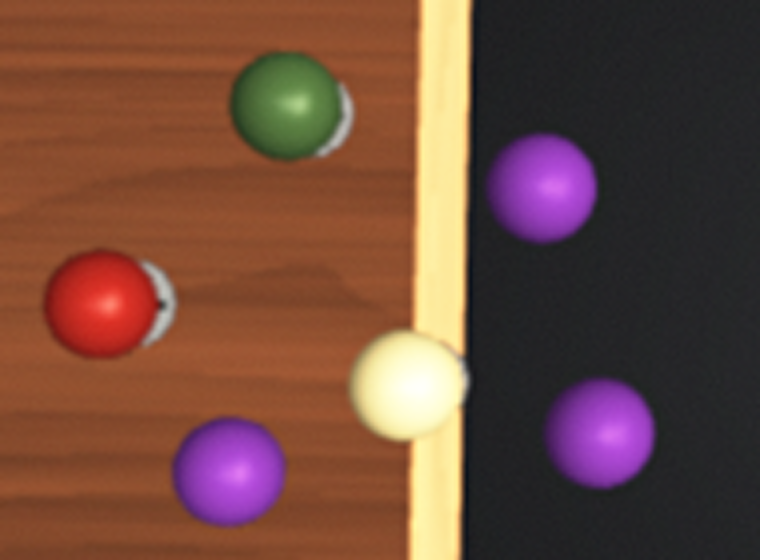

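View pics/c3.png

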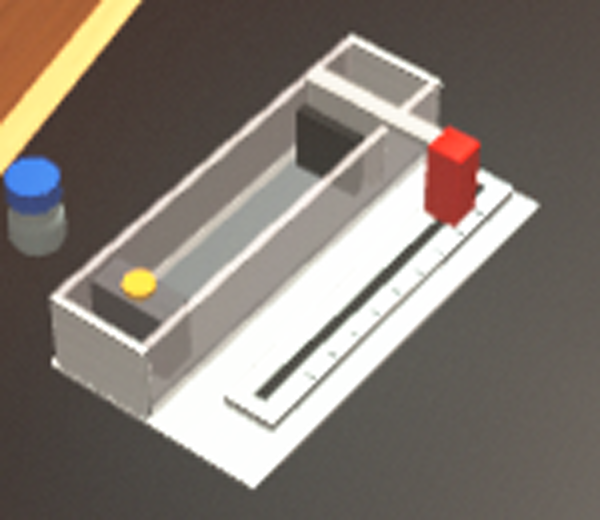

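View pics/c4.png

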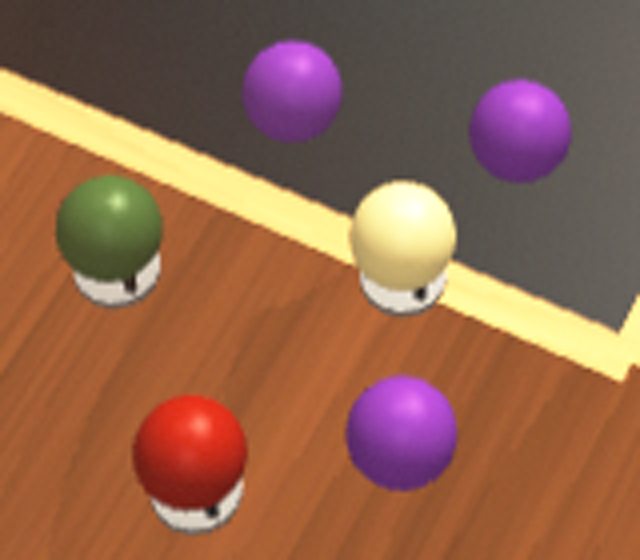

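```bash
cat > h.py <<'E'
from workcell import r
import numpy as np, cv2
from scipy.optimize import least_squares
C={n:r.camera_info(n) for n in("side","top")}
def proj(n,X):
    c=C[n];p=np.atleast_2d(X)@c['R'].T+c['t'];q=p@c['intrinsics'].T;return q[:,:2]/q[:,2:]
def tri(us,ut):
    P=[C[n]['intrinsics']@np.c_[C[n]['R'],C[n]['t']] for n in("side","top")]
    X=cv2.triangulatePoints(P[0],P[1],np.array(us,float).reshape(2,1),np.array(ut,float).reshape(2,1)).ravel();X=X[:3]/X[3]
    return X,proj("side",X)[0]-us,proj("top",X)[0]-ut
def onz(n,uv,z):
    c=C[n];d=c['R'].T@np.linalg.solve(c['intrinsics'],[*uv,1]);o=-c['R'].T@c['t'];return o+d*(z-o[2])/d[2]
def J(p,j): # jig->world, p=x,y,z,yaw
    c,s=np.cos(p[3]),np.sin(p[3]);j=np.atleast_2d(j);return np.c_[c*j[:,0]-s*j[:,1]+p[0],s*j[:,0]+c*j[:,1]+p[1],j[:,2]+p[2]]
def Ji(p,w):
    c,s=np.cos(p[3]),np.sin(p[3]);d=np.atleast_2d(w)-p[:3];return np.c_[c*d[:,0]+s*d[:,1],-s*d[:,0]+c*d[:,1],d[:,2]]
E
python3 - <<'E'
from h import *
np.set_printoptions(precision=1,suppress=True)
T=lambda u,v,o:np.array([o[0]+(u+.5)/4-.5,o[1]+(v+.5)/4-.5])
K=np.array([[33,135,60],[33,-135,60],[-33,135,60],[-33,-135,60]],float)
top=np.array([T(*a,(330,140)) for a in[(107,36),(715,168),(74,190),(685,318)]])
side=np.array([T(*a,(260,120)) for a in[(53,296),(352,36),(147,352),(438,80)]])
f=lambda p:np.r_[(proj("top",J(p,K))-top).ravel(),(proj("side",J(p,K))-side).ravel()]
s=least_squares(f,[540,-150,0,-.2]);print(s.x,np.degrees(s.x[3]),f(s.x))
for z in (0,):
    f2=lambda p:f([p[0],p[1],z,p[2]]);q=least_squares(f2,[540,-150,-.2]);print(q.x,f2(q.x))
p=s.x
# balls
cr=(220,260);ct=(130,180)
for n,a,b in [("cream",(403,235),(406,385)),("red",(190,452),(102,304)),("green",(109,228),(286,105)),("pA",(402,432),(230,472)),("pB",(520,131),(600,433)),("pC",(293,90),(542,188))]:
    print(n,*tri(T(*a,cr),T(*b,ct)))
# grip top from both; stop face top edge
g=tri(T(456,145,(260,120)),T(543,388,(330,140)));print("grip",g,Ji(p,g[0]))
for uv in[(207,82),(186,187)]:print("stop",Ji(p,onz("top",T(*uv,(330,140)),58+p[2])))
for uv in[(163,275),(190,313)]:print("stop side?",Ji(p,onz("side",T(*uv,(260,120)),58+p[2])))
E
```

```text
[ 612.9 -108.1    1.4   -0.2] -11.342796410752953 [-0.4  0.4  0.4 -0.3 -0.2 -1.3  0.  -0.5  0.1  0.7  0.2 -0.6  0.3  0.7
  1.5 -0.1]
[ 613.2 -108.6   -0.2] [-0.2  0.4  0.4 -0.3  0.  -1.4  0.  -0.6  0.1  1.   0.2 -0.3  0.3  1.
  1.5  0.1]
cream [446.5 237.   41.5] [0.4 0. ] [-0.3 -0.6]
red [480.5 375.8  40.5] [0.5 0.1] [-0.3 -0.7]
green [571.4 294.2  40.9] [0.4 0.1] [-0.2 -0.6]
pA [405.  320.1  27.3] [0.5 0. ] [-0.4 -0.8]
pB [426.  151.3  26.8] [0.5 0. ] [-0.4 -0.8]
pC [536.5 179.7  27.7] [0.4 0. ] [-0.2 -0.6]
grip (array([ 520.1, -169.2,   78.4]), array([-0.3,  0. ]), array([0.3, 0.7])) [[-79.  -78.2  77. ]]
stop [[23.6 87.5 58. ]]
stop [[-23.3  86.7  58. ]]
stop side? [[-1.3 84.1 58. ]]
stop side? [[-30.5  96.9  58. ]]
```

Candidates: the cream ball is at top (231,276) / side (320,319). The red one is at top (155,256), the green one at (202,206), and the purple ones, without stands, are at (187,298), (280,288) and (265,227). Only (231,276) is cream and on a stand, and the crops confirm it. The jaw and grip are at the right end of the jig (top 467,238), and the stop with its yellow dot is at (371,172).

```bash
cat >> h.py <<'E'
from scipy.spatial.transform import Rotation as Ro
def rel(target,zdir=None):
    s=r.read_state();R=Ro.from_rotvec(s['orientation']).as_matrix()
    d=R.T@(np.array(target)-s['tcp_pos'])
    tw=None
    if zdir is not None:
        v=R.T@np.array([*zdir,0]);a=np.degrees(np.arctan2(-v[1],v[2]));tw=(a+90)%180-90
    print("tcp",s['tcp_pos'].round(1),"shift mm",d.round(1),"twist",tw,"w",round(s['width'],1),"F",s['ft_force'].round(1),"t",s['time'],"q7",s['qpos'].round(2))
    return R
E
python3 - <<'E'
from h import *
np.set_printoptions(precision=3,suppress=True)
R=rel([446.5,237,140],[1,0]);print(R)
y=np.radians(-11.34);rel([446.5,237,140],[-np.sin(y),np.cos(y)])
E
```

```text
tcp [ 189.3 -621.4  230.5] shift mm [  91.6  496.2 -746. ] twist -73.05425729741137 w 85.6 F [0.2 0.6 1.1] t 0.1 q7 [ 1.18  0.33  0.04  1.47 -0.01  1.34 -0.06]
[[-0.001  0.957  0.291]
 [ 0.001  0.291 -0.957]
 [-1.    -0.    -0.002]]
tcp [ 189.3 -621.4  230.5] shift mm [  91.6  496.2 -746. ] twist 28.28579302806054 w 85.6 F [0.2 0.6 1.1] t 0.1 q7 [ 1.18  0.33  0.04  1.47 -0.01  1.34 -0.06]
```

```bash
python3 -m creep '[[0,0.05,-0.027,-8,1],[0,0.10,-0.054,-16,1],[0,0.15,-0.081,-24,1],[0,0.20,-0.108,-32,1],[0,0.25,-0.135,-40,1],[0,0.30,-0.162,-48,1],[0,0.35,-0.189,-56,1],[0,0.40,-0.216,-64,1],[0,0.46,-0.247,-73,1],[0,0.46,-0.247,-73,1]]' 20; python3 - <<'E'
from h import *
rel([446.5,237,150],[1,0])
E
```

```text
time: 1.35
tcp_pos: [560.4, -245.7, 230.8]
orientation: [-0.005, 1.57, 0.009]
ft_force: [0.5, -0.5, 0.4]
width: 85.1
tcp [ 560.4 -245.7  230.8] shift mm [  82.2  483.5 -109.7] twist 0.5079653564206836 w 85.1 F [ 0.5 -0.5  0.4] t 1.35 q7 [ 0.68  0.29 -0.41  1.54  0.11  1.33  0.26]
```

```bash
python3 -m creep '[[0,0.055,-0.012,0,1],[0,0.11,-0.024,0,1],[0,0.165,-0.036,0,1],[0,0.22,-0.05,0,1],[0.02,0.275,-0.062,0,1],[0.04,0.33,-0.075,0,1],[0.06,0.385,-0.087,0,1],[0.075,0.44,-0.1,0,1],[0.082,0.4835,-0.11,0.5,1],[0.082,0.4835,-0.11,0.5,1]]'; python3 - <<'E'
from h import *
rel([446.5,237,17],[1,0])
for n in("side","top"): cv2.imwrite(f"pics/{n}1.png",r.grab_frame(n)[:,:,::-1])
E
```

```text
time: 2.6
tcp_pos: [446.1, 235.1, 148.8]
orientation: [0.005, 1.572, -0.003]
ft_force: [0.1, -1.1, 0.6]
width: 85.8
tcp [446.1 235.1 148.8] shift mm [131.8   1.8   0.5] twist -0.2930619014691729 w 85.8 F [ 0.1 -1.1  0.6] t 2.6 q7 [ 0.16  0.17 -0.79  1.89  0.13  1.14 -0.69]
```

View pics/side1.png

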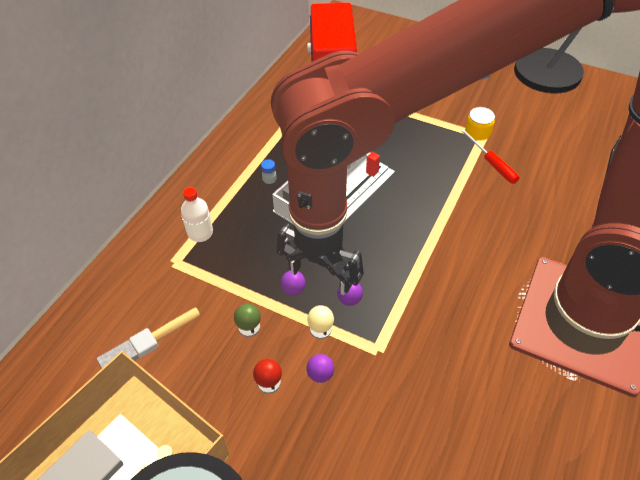

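View pics/top1.png

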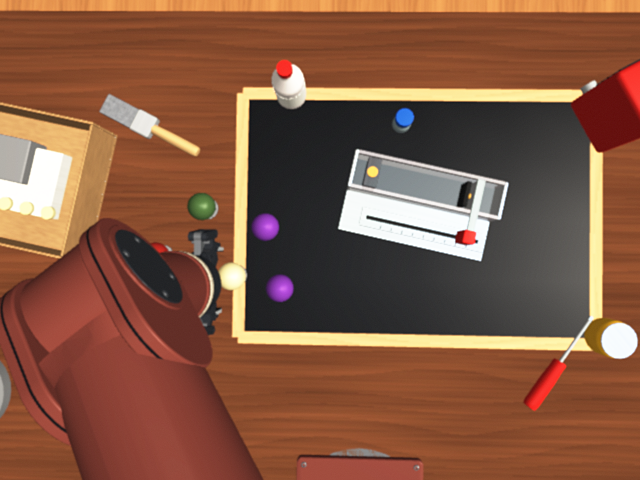

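Both views show the open fingers over the cream ball, aligned with world x and clear of the purple neighbours. The cream ball (side 320,319) is unobstructed, so I descend.

```bash
python3 -m creep '[[0.03,0.002,0.0005,0,1],[0.06,0.002,0.0005,0,1],[0.09,0.002,0.0005,0,1],[0.11,0.002,0.0005,0,1],[0.12,0.002,0.0005,0,1],[0.131,0.002,0.0005,0,1],[0.131,0.002,0.0005,0,1],[0.131,0.002,0.0005,0,1]]'; python3 - <<'E'
from h import *
rel([446.5,237,17],[1,0])
for n in("side","top"): cv2.imwrite(f"pics/{n}2.png",r.grab_frame(n)[:,:,::-1])
a=cv2.imread('pics/side2.png')[240:400,220:420]
cv2.imwrite('pics/side2c.png',cv2.resize(a,None,fx=3.5,fy=3.5,interpolation=cv2.INTER_CUBIC))
E
```

```text
time: 3.7
tcp_pos: [448.9, 234.5, 18.9]
orientation: [0.008, 1.57, -0.007]
ft_force: [0.7, 0.9, -0.0]
width: 85.2
tcp [448.9 234.5  18.9] shift mm [ 1.9  2.5 -2.4] twist -0.5491530998697556 w 85.2 F [ 0.7  0.9 -0. ] t 3.7 q7 [ 0.07  0.36 -0.73  2.    0.31  0.89 -0.83]
```

View pics/side2c.png

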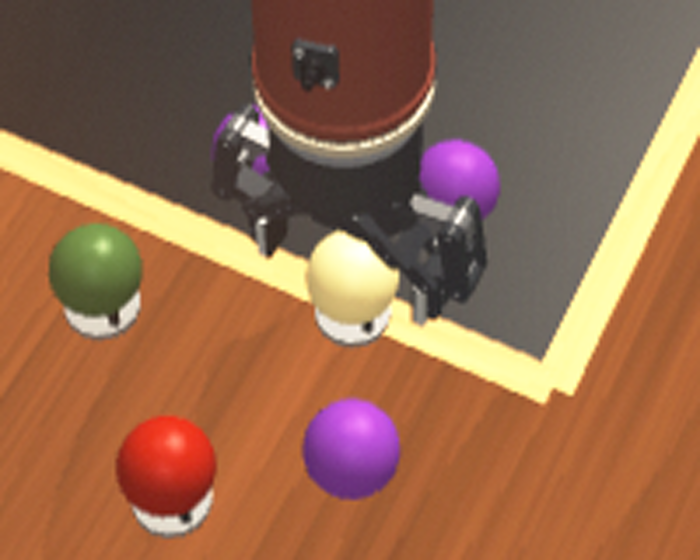

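```bash
python3 -m creep '[[0.001,0.0025,-0.0025,0,1],[0.001,0.0025,-0.0025,0,1],[0.001,0.0025,-0.0025,0,0.4],[0.001,0.0025,-0.0025,0,0.3],[0.001,0.0025,-0.0025,0,0.3],[0.001,0.0025,-0.0025,0,0.3],[0.001,0.0025,-0.0025,0,0.3],[0.001,0.0025,-0.0025,0,0.3]]' 25; python3 - <<'E'
from h import *
rel([446.5,237,17],[1,0])
E
```

```text
time: 4.8
tcp_pos: [446.1, 236.7, 17.4]
orientation: [0.008, 1.571, -0.008]
ft_force: [-0.2, -1.1, 4.2]
width: 48.6
tcp [446.1 236.7  17.4] shift mm [0.4 0.3 0.4] twist -0.5610471436815629 w 48.6 F [-0.2 -1.1  4.2] t 4.8 q7 [ 0.07  0.36 -0.73  2.    0.31  0.89 -0.84]
```

```bash
python3 -m creep '[[-0.005,0,0,0,0.3],[-0.015,0,0,0,0.3],[-0.035,0,0,0,0.3],[-0.06,0,0,0,0.3],[-0.09,0,0,0,0.3],[-0.12,0,0,0,0.3],[-0.15,0,0,0,0.3],[-0.15,0,0,0,0.3]]'; python3 - <<'E'
from h import *
y=np.radians(-11.34)
p=[612.9,-108.1,1.4,y]
rel([*J(p,[0,10,0])[0][:2],160],[-np.sin(y),np.cos(y)])
cv2.imwrite(f"pics/side3.png",r.grab_frame("side")[:,:,::-1])
a=cv2.imread('pics/side3.png')[190:400,200:420]
cv2.imwrite('pics/side3c.png',cv2.resize(a,None,fx=2.7,fy=2.7,interpolation=cv2.INTER_CUBIC))
E
```

```text
time: 5.8
tcp_pos: [447.2, 237.7, 170.7]
orientation: [0.009, 1.566, -0.006]
ft_force: [0.2, -0.1, 0.1]
width: 48.3
tcp [447.2 237.7 170.7] shift mm [  11.1 -334.4  170.8] twist -79.20120837512245 w 48.3 F [ 0.2 -0.1  0.1] t 5.8 q7 [ 0.17  0.15 -0.8   1.86  0.12  1.17 -0.68]
```

View pics/side3c.png

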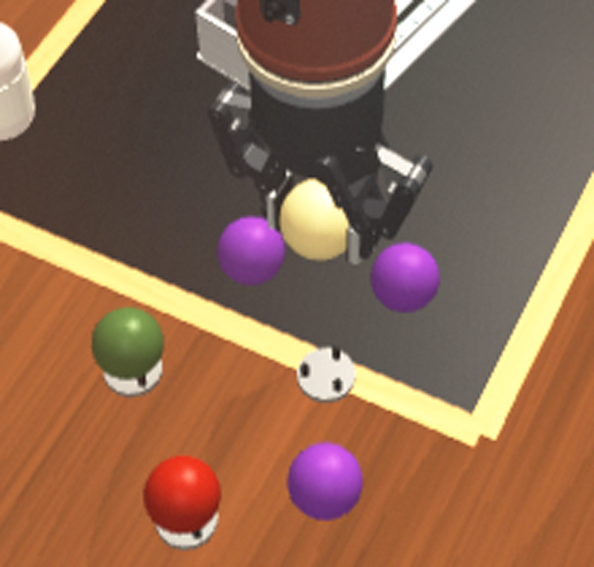

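The ball is held between the fingers (crop 318,220), its stand is empty, and the other balls are untouched. Next I carry it over the trough.

```bash
python3 -m creep '[[0,-0.042,0.021,-9,0.3],[0,-0.084,0.043,-18,0.3],[0,-0.126,0.064,-27,0.3],[0,-0.168,0.086,-36,0.3],[0,-0.21,0.107,-45,0.3],[0,-0.252,0.128,-54,0.3],[0,-0.294,0.15,-63,0.3],[0,-0.334,0.171,-72,0.3],[0.01,-0.334,0.171,-79,0.3],[0.01,-0.334,0.171,-79,0.3]]'; python3 - <<'E'
from h import *
y=np.radians(-11.34)
p=[612.9,-108.1,1.4,y]
rel([*J(p,[0,10,0])[0][:2],160],[-np.sin(y),np.cos(y)])
for n in("side","top"): cv2.imwrite(f"pics/{n}4.png",r.grab_frame(n)[:,:,::-1])
E
```

```text
time: 7.1
tcp_pos: [612.7, -98.9, 155.7]
orientation: [-1.056, 1.3, 1.061]
ft_force: [0.3, 0.6, -0.6]
width: 48.8
tcp [612.7 -98.9 155.7] shift mm [-4.3 -2.   1. ] twist -0.2746407854370574 w 48.8 F [ 0.3  0.6 -0.6] t 7.1 q7 [ 0.65  0.42 -0.72  1.6   0.29  1.23  1.25]
```

View pics/side4.png

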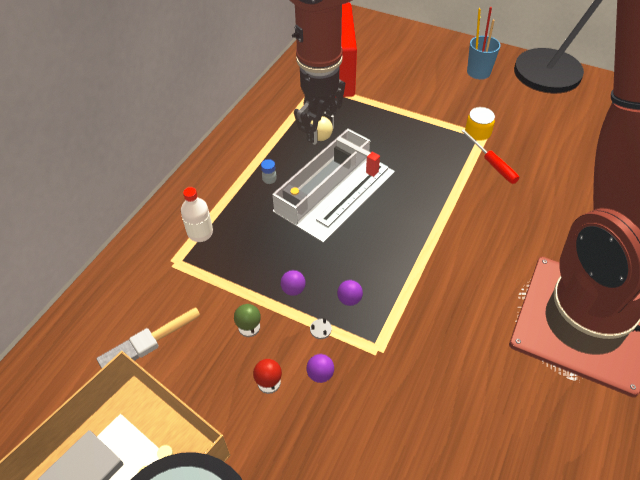

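View pics/top4.png

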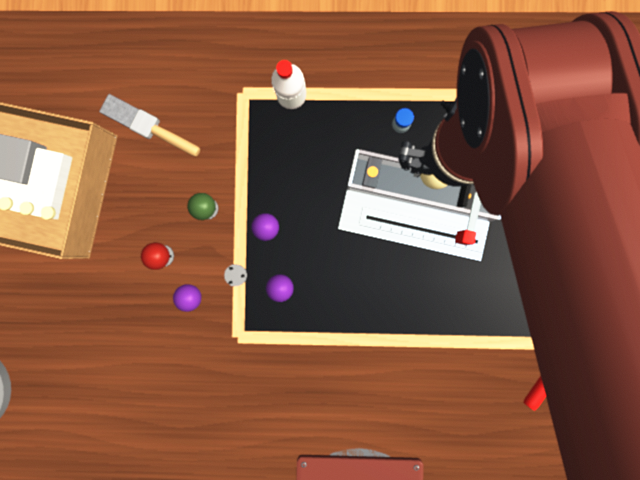

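```bash
python3 - <<'E'
from h import *
s=r.read_state();t=s['tcp_pos'];print(t,proj("side",t+[0,0,22]),proj("top",t+[0,0,22]))
for n,a in(("side",(280,80,370,180)),("top",(390,130,500,220))):
    im=cv2.imread(f'pics/{n}4.png')[a[1]:a[3],a[0]:a[2]]
    cv2.imwrite(f'pics/{n}4c.png',cv2.resize(im,None,fx=6,fy=6,interpolation=cv2.INTER_CUBIC))
E
```

```text
[613.32748931 -98.01128124 157.12100385] [[320.95568027 127.94919596]] [[437.24667499 171.51538717]]
```

View pics/side4c.png

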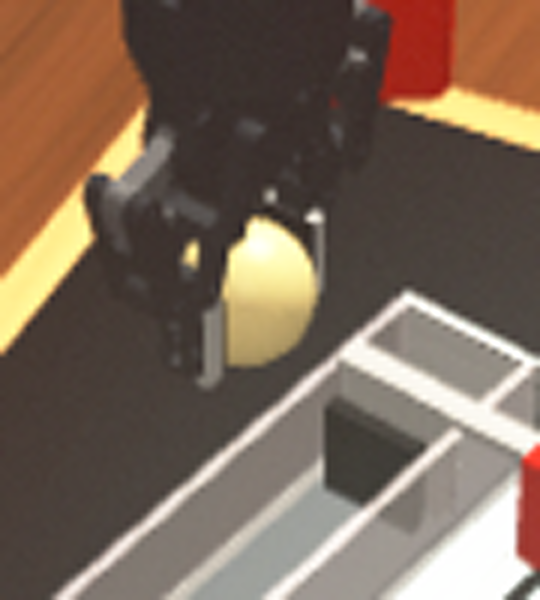

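View pics/top4c.png

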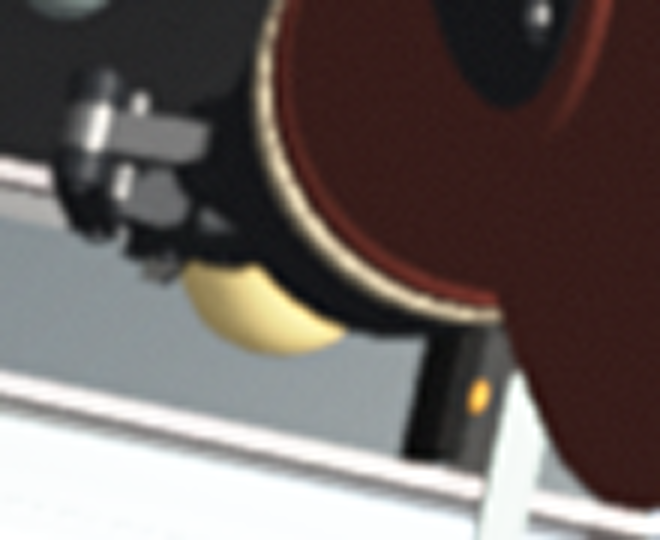

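```bash
python3 - <<'E'
from h import *
y=np.radians(-11.34)
p=[612.9,-108.1,1.4,y]
R=rel([*J(p,[0,10,0])[0][:2],60],[-np.sin(y),np.cos(y)]);print(R.round(3)); print(Ji(p,r.read_state()['tcp_pos']))
E
```

```text
tcp [613.3 -98.  157.1] shift mm [97.1 -1.7 -0. ] twist -0.3091651809387628 w 48.7 F [ 1.4  0.1 -0.7] t 7.2 q7 [ 0.65  0.42 -0.72  1.6   0.29  1.23  1.24]
[[-0.001 -0.979  0.202]
 [ 0.001  0.202  0.979]
 [-1.     0.001  0.   ]]
[[ -1.56460808   9.97582051 155.72100385]]
```

```bash
python3 -m creep '[[0.02,-0.0015,0,0,0.3],[0.045,-0.0015,0,0,0.3],[0.065,-0.0015,0,0,0.3],[0.08,-0.0015,0,0,0.3],[0.09,-0.0015,0,0,0.3],[0.09,-0.0015,0,0,0.3],[0.09,-0.0015,0,0,0.3]]'; python3 - <<'E'
from h import *
y=np.radians(-11.34)
p=[612.9,-108.1,1.4,y]
R=rel([*J(p,[0,10,0])[0][:2],13],[-np.sin(y),np.cos(y)]); print(Ji(p,r.read_state()['tcp_pos']))
for n,a in(("side",(270,110,400,220)),("top",(340,130,500,250))):
    im=r.grab_frame(n)[a[1]:a[3],a[0]:a[2],::-1]
    cv2.imwrite(f'pics/{n}5c.png',cv2.resize(im,None,fx=5,fy=5,interpolation=cv2.INTER_CUBIC))
E
```

```text
time: 8.07
tcp_pos: [615.7, -99.2, 68.0]
orientation: [-1.06, 1.297, 1.059]
ft_force: [-0.6, 0.5, -0.2]
width: 48.6
tcp [615.7 -99.2  68. ] shift mm [55.   1.1  0.7] twist -0.21740277301417166 w 48.6 F [-0.6  0.5 -0.2] t 8.075 q7 [ 0.62  0.51 -0.69  1.68  0.35  1.08  1.2 ]
[[ 1.02632462  9.3043379  66.61416984]]
```

View pics/side5c.png

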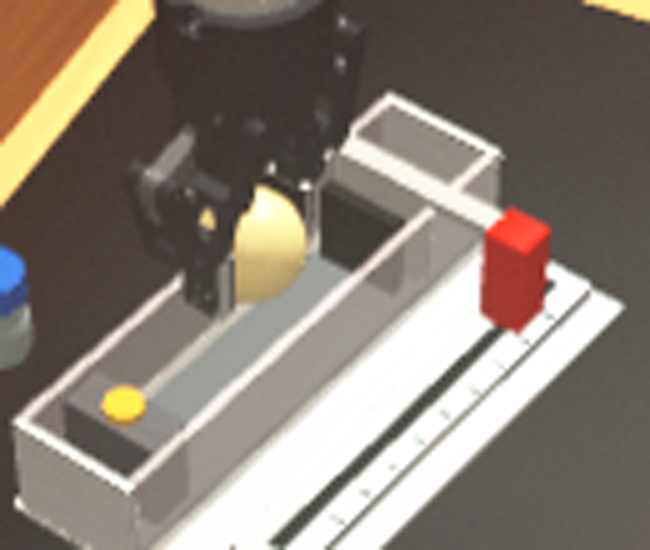

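View pics/top5c.png

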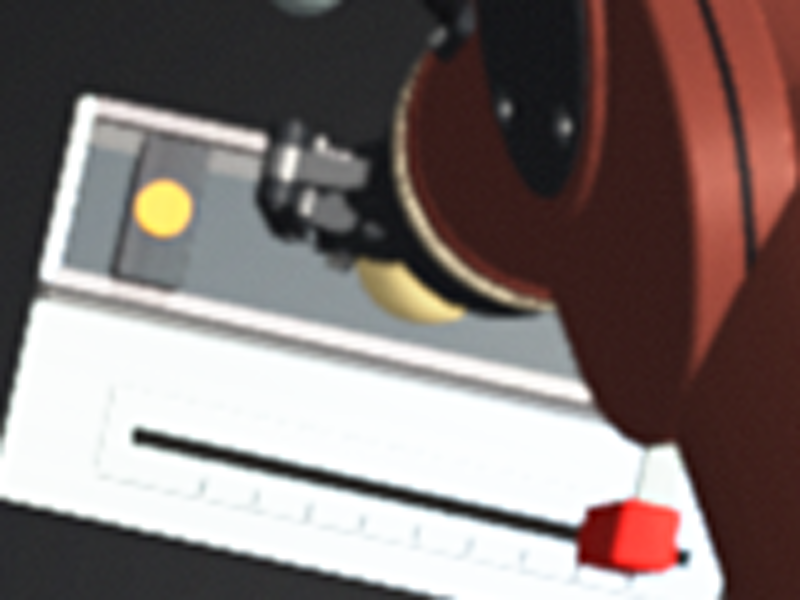

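```bash
python3 - <<'E'
from h import *
y=np.radians(-11.34)
p=[612.9,-108.1,1.4,y]
for x in(-2,0,1,2):
    X=J(p,[x,9.3,88]);print(x,(proj("top",X)-[340,130]+.4)*5,(proj("side",X)-[270,110]+.4)*5)
# side view r
print(603*25/(C['side']['R']@J(p,[0,9,88])[0]+C['side']['t'])[2]*5)
E
```

```text
-2 [[430.44739738 257.84377047]] [[260.87639151 248.83093018]]
0 [[431.69953347 252.03052738]] [[257.28305662 246.89857869]]
1 [[432.32555988 249.12409914]] [[255.4879947  245.93326634]]
2 [[432.95155854 246.21779975]] [[253.69400186 244.9685289 ]]
57.01464904300761
```

```bash
python3 -m creep '[[0.006,0.0015,0,0,0.3],[0.012,0.0015,0,0,0.3],[0.018,0.0015,0,0,0.3],[0.024,0.0015,0,0,0.3],[0.03,0.0015,0,0,0.3],[0.036,0.0015,0,0,0.3],[0.042,0.0015,0,0,0.3],[0.045,0.0015,0,0,0.3],[0.045,0.0015,0,0,0.3]]'; python3 - <<'E'
from h import *
y=np.radians(-11.34)
p=[612.9,-108.1,1.4,y]
R=rel([*J(p,[0,10,0])[0][:2],13],[-np.sin(y),np.cos(y)]); print(Ji(p,r.read_state()['tcp_pos']))
for n,a in(("side",(270,110,400,220)),("top",(340,130,500,250))):
    im=r.grab_frame(n)[a[1]:a[3],a[0]:a[2],::-1]
    cv2.imwrite(f'pics/{n}6c.png',cv2.resize(im,None,fx=5,fy=5,interpolation=cv2.INTER_CUBIC))
E
```

```text
time: 9.3
tcp_pos: [613.7, -98.9, 22.1]
orientation: [-1.059, 1.298, 1.06]
ft_force: [-0.3, 0.0, 0.3]
width: 49.0
tcp [613.7 -98.9  22.1] shift mm [ 9.1 -1.1  0.8] twist -0.21525220518468302 w 49.0 F [-0.3  0.   0.3] t 9.3 q7 [ 0.6   0.56 -0.66  1.72  0.39  1.01  1.17]
[[-1.06118061  9.19844099 20.71097599]]
```

View pics/side6c.png

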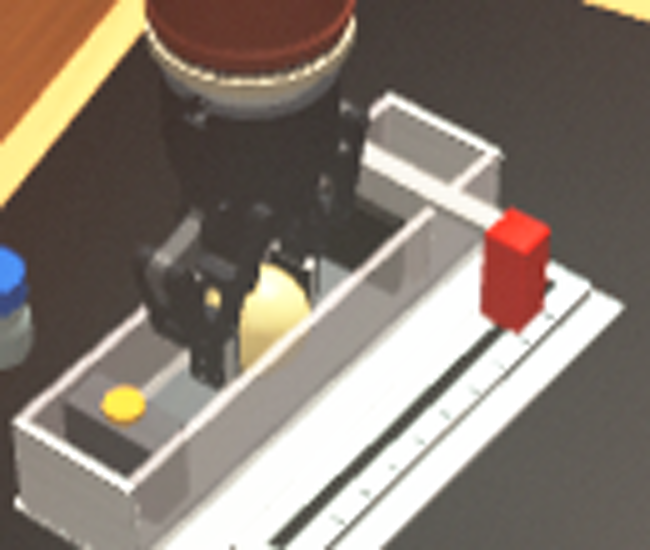

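View pics/top6c.png

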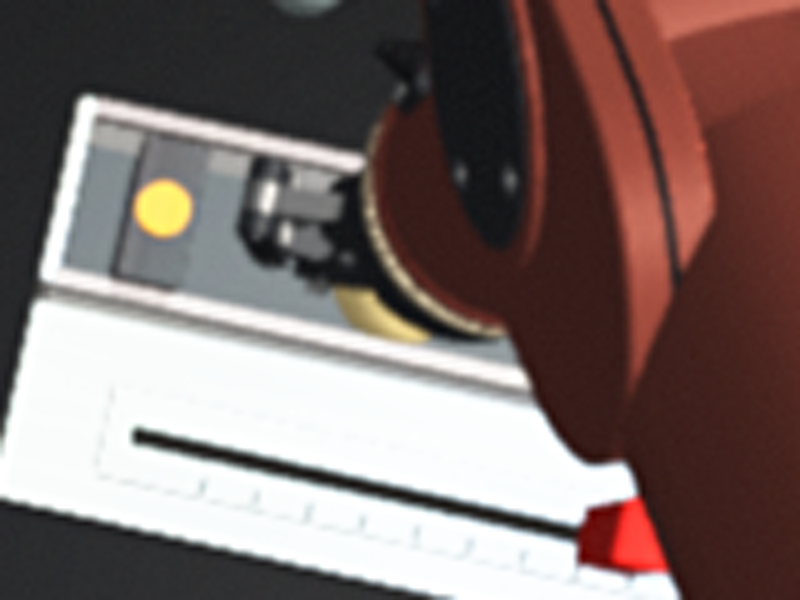

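The ball is inside the trough with no wall force. I lower it slowly until the force shows contact.

```bash
python3 -m creep '[[0.002,-0.001,0,0,0.3],[0.004,-0.001,0,0,0.3],[0.005,-0.001,0,0,0.3],[0.006,-0.001,0,0,0.3],[0.006,-0.001,0,0,0.3]]'; python3 -m creep '[[0.001,0,0,0,0.3],[0.001,0,0,0,0.3]]'
```

```text
time: 10.02
tcp_pos: [614.7, -99.1, 16.2]
orientation: [-1.059, 1.298, 1.06]
ft_force: [-0.2, 0.2, -0.7]
width: 48.7
time: 10.28
tcp_pos: [614.7, -99.1, 15.3]
orientation: [-1.059, 1.298, 1.059]
ft_force: [0.2, 0.6, 0.2]
width: 48.9
```

```bash
python3 -m creep '[[0.001,0,0,0,0.3],[0.001,0,0,0,0.3]]'; python3 -m creep '[[0.001,0,0,0,0.3],[0.001,0,0,0,0.3]]';python3 -m creep '[[0.001,0,0,0,0.3],[0.001,0,0,0,0.3]]'
```

```text
time: 10.52
tcp_pos: [614.7, -99.1, 14.2]
orientation: [-1.059, 1.298, 1.06]
ft_force: [-0.1, -0.7, -0.0]
width: 48.7
time: 10.78
tcp_pos: [614.7, -99.1, 13.2]
orientation: [-1.059, 1.298, 1.06]
ft_force: [0.5, -0.1, -0.1]
width: 48.5
time: 11.02
tcp_pos: [614.7, -99.1, 12.3]
orientation: [-1.059, 1.298, 1.059]
ft_force: [-0.4, -0.3, 0.3]
width: 48.5
```

```bash
python3 -m creep '[[0.001,0,0,0,0.3],[0.001,0,0,0,0.3]]'; python3 -m creep '[[0.0005,0,0,0,0.3],[0.0005,0,0,0,0.3]]'
```

```text
time: 11.28
tcp_pos: [615.2, -99.2, 12.0]
orientation: [-1.06, 1.297, 1.059]
ft_force: [-2.1, -0.8, 5.4]
width: 48.8
time: 11.52
tcp_pos: [615.5, -99.2, 11.9]
orientation: [-1.06, 1.297, 1.058]
ft_force: [-2.2, 0.9, 8.5]
width: 48.4
```

Contact came at TCP z 12, which matches the ball centre reaching about 33 mm. I ease off and open.

```bash
python3 -m creep '[[-0.001,0,0,0,0.3],[-0.001,0,0,0,0.55],[-0.001,0,0,0,0.65],[-0.001,0,0,0,0.75],[-0.001,0,0,0,0.8],[-0.001,0,0,0,0.8],[-0.001,0,0,0,0.8]]'; python3 - <<'E'
from h import *
im=r.grab_frame("side")[110:220,270:400,::-1]
cv2.imwrite(f'pics/side7c.png',cv2.resize(im,None,fx=5,fy=5,interpolation=cv2.INTER_CUBIC))
E
```

```text
time: 12.4
tcp_pos: [614.7, -99.1, 11.8]
orientation: [-1.059, 1.298, 1.059]
ft_force: [-0.5, 0.2, 0.0]
width: 67.9
```

View pics/side7c.png

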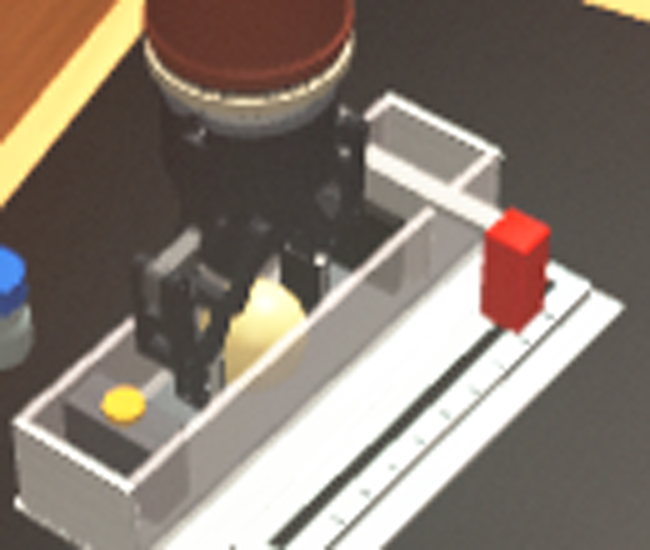

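```bash
python3 -m creep '[[0,0,0,0,0.95],[0,0,0,0,0.95],[0,0,0,0,0.95],[-0.02,0,0,0,0.95],[-0.05,0,0,0,0.95],[-0.09,0,0,0,0.95],[-0.13,0,0,0,0.95],[-0.16,0,0,0,0.95],[-0.16,0,0,0,0.95]]'; python3 - <<'E'
from h import *
for n,a in(("side",(270,110,400,220)),("top",(340,130,500,250))):
    im=r.grab_frame(n)[a[1]:a[3],a[0]:a[2],::-1]
    cv2.imwrite(f'pics/{n}8c.png',cv2.resize(im,None,fx=5,fy=5,interpolation=cv2.INTER_CUBIC))
E
```

```text
time: 13.58
tcp_pos: [616.4, -98.9, 176.1]
orientation: [-1.063, 1.294, 1.055]
ft_force: [-0.5, -0.0, -0.6]
width: 80.9
```

View pics/side8c.png

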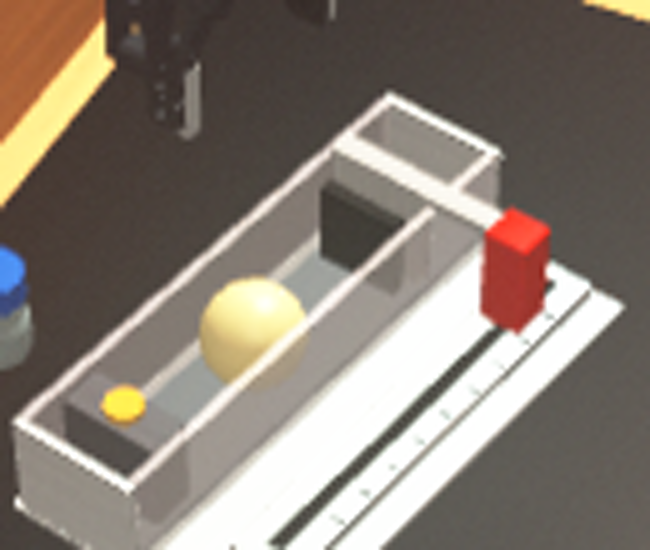

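View pics/top8c.png

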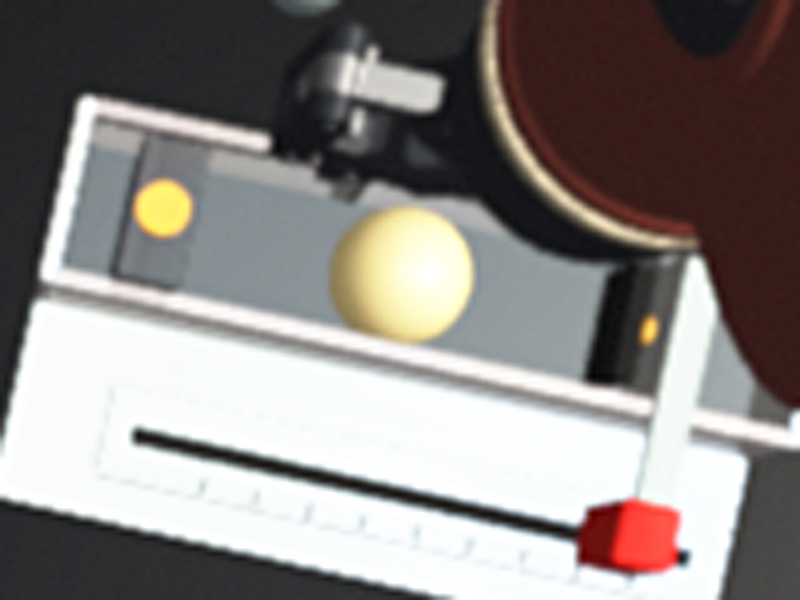

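The ball now lies on the floor of the trough (top crop 402,275; side crop 253,333). Next I locate the red grip.

```bash
python3 - <<'E'
from h import *
y=np.radians(-11.34)
p=[612.9,-108.1,1.4,y]
T=lambda u,v,o:np.array([o[0]+(u+.5)/5-.5,o[1]+(v+.5)/5-.5])
print("grip side",Ji(p,onz("side",T(517,231,(270,110)),70+p[2])))
print("grip top",Ji(p,onz("top",T(650,534,(340,130)),70+p[2])))
print("ball",Ji(p,onz("top",T(402,275,(340,130)),33+p[2])),Ji(p,onz("side",T(253,333,(270,110)),33+p[2])))
for g in(-95,-90,-85,-80):
    K=[[-75+a,g+b,70] for a,b in((12,11),(12,-11),(-12,-11),(-12,11))]
    print(g,((proj("top",J(p,K))-[340,130]+.4)*5).round().tolist(),((proj("side",J(p,K))-[270,110]+.4)*5).round().tolist())
E
```

```text
grip side [[-74.35626732 -84.33131306  70.        ]]
grip top [[-75.37469291 -86.16166393  70.        ]]
ball [[ 0.35766454  9.15151531 33.        ]] [[ 3.02642457  9.59978943 33.        ]]
-95 [[651.0, 497.0], [715.0, 511.0], [700.0, 580.0], [637.0, 566.0]] [[496.0, 221.0], [524.0, 194.0], [568.0, 216.0], [540.0, 243.0]]
-90 [[637.0, 494.0], [700.0, 508.0], [686.0, 577.0], [622.0, 563.0]] [[489.0, 227.0], [518.0, 200.0], [561.0, 222.0], [533.0, 250.0]]
-85 [[622.0, 491.0], [686.0, 505.0], [671.0, 573.0], [608.0, 560.0]] [[483.0, 233.0], [511.0, 206.0], [555.0, 229.0], [527.0, 256.0]]
-80 [[608.0, 488.0], [672.0, 502.0], [657.0, 570.0], [593.0, 557.0]] [[476.0, 239.0], [505.0, 212.0], [549.0, 235.0], [521.0, 262.0]]
```

```bash
python3 - <<'E'
from h import *
y=np.radians(-11.34)
p=[612.9,-108.1,1.4,y]
rel([*J(p,[-75,-85,0])[0][:2],125],[-np.sin(y),np.cos(y)])
E
```

```text
tcp [614.8 -99.1 172.7] shift mm [ 47.6  74.8 -94.5] twist -0.2120081403786429 w 81.1 F [ 0.2 -0.2 -0.3] t 13.675 q7 [ 0.65  0.41 -0.73  1.58  0.28  1.26  1.25]
```

```bash
python3 -m creep '[[0,0.03,-0.038,0,0.8],[0,0.055,-0.07,0,0.8],[0.01,0.075,-0.0945,0,0.8],[0.03,0.075,-0.0945,0,0.8],[0.045,0.075,-0.0945,0,0.8],[0.045,0.075,-0.0945,0,0.8]]'; python3 - <<'E'
from h import *
y=np.radians(-11.34)
p=[612.9,-108.1,1.4,y]
rel([*J(p,[-76,-85,0])[0][:2],32],[-np.sin(y),np.cos(y)])
for n,a in(("side",(270,70,430,200)),("top",(340,130,500,250))):
    im=r.grab_frame(n)[a[1]:a[3],a[0]:a[2],::-1]
    cv2.imwrite(f'pics/{n}9c.png',cv2.resize(im,None,fx=4.5,fy=4.5,interpolation=cv2.INTER_CUBIC))
E
```

```text
time: 14.42
tcp_pos: [522.0, -175.1, 125.1]
orientation: [-1.058, 1.298, 1.064]
ft_force: [-0.2, 0.7, -0.4]
width: 68.2
tcp [ 522.  -175.1  125.1] shift mm [93.1 -0.2 -1.6] twist -0.10117144077297269 w 68.2 F [-0.2  0.7 -0.4] t 14.425 q7 [ 0.86  0.3  -0.71  1.81  0.21  1.12  1.44]
```

View pics/side9c.png

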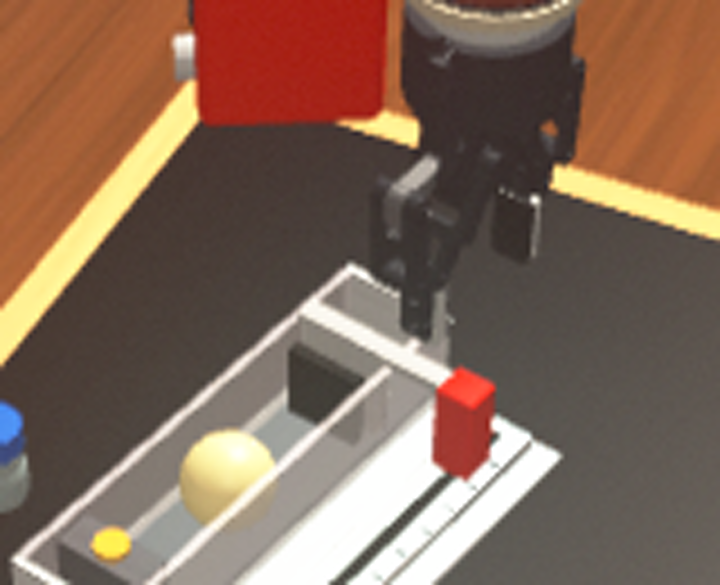

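View pics/top9c.png

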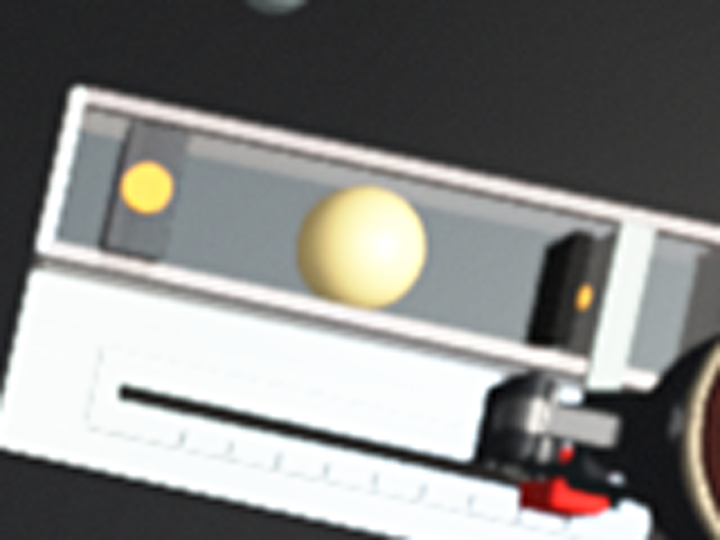

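The fingers are above the red grip, one on each y side. I descend.

```bash
python3 -m creep '[[0.02,0,-0.0015,0,0.8],[0.04,0,-0.0015,0,0.8],[0.055,0,-0.0015,0,0.8],[0.065,0,-0.0015,0,0.8],[0.065,0,-0.0015,0,0.8]]'; python3 -m creep '[[0.01,0,0,0,0.8],[0.02,0,0,0,0.8],[0.028,0,0,0,0.8],[0.028,0,0,0,0.8]]'; python3 - <<'E'
from h import *
y=np.radians(-11.34)
p=[612.9,-108.1,1.4,y]
rel([*J(p,[-76,-85,0])[0][:2],32],[-np.sin(y),np.cos(y)])
for n,a in(("side",(270,70,430,200)),("top",(340,130,500,250))):
    im=r.grab_frame(n)[a[1]:a[3],a[0]:a[2],::-1]
    cv2.imwrite(f'pics/{n}10c.png',cv2.resize(im,None,fx=4.5,fy=4.5,interpolation=cv2.INTER_CUBIC))
E
```

```text
time: 15.15
tcp_pos: [521.6, -177.9, 61.0]
orientation: [-1.058, 1.298, 1.061]
ft_force: [0.4, 0.8, 0.1]
width: 68.2
time: 15.65
tcp_pos: [521.5, -178.0, 33.0]
orientation: [-1.058, 1.298, 1.061]
ft_force: [-0.1, -0.4, 0.7]
width: 68.4
tcp [ 521.5 -178.    33. ] shift mm [1.  0.1 1.5] twist -0.20995839445019726 w 68.4 F [-0.1 -0.4  0.7] t 15.65 q7 [ 0.82  0.41 -0.67  1.88  0.31  0.95  1.37]
```

View pics/side10c.png

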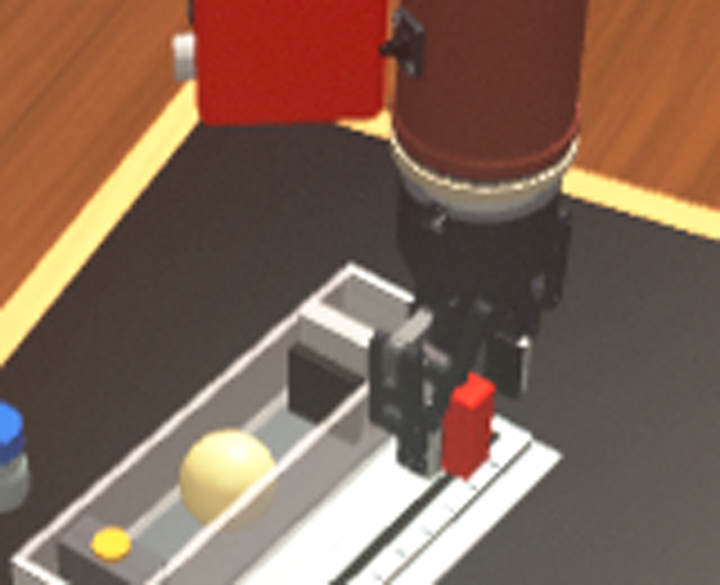

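View pics/top10c.png

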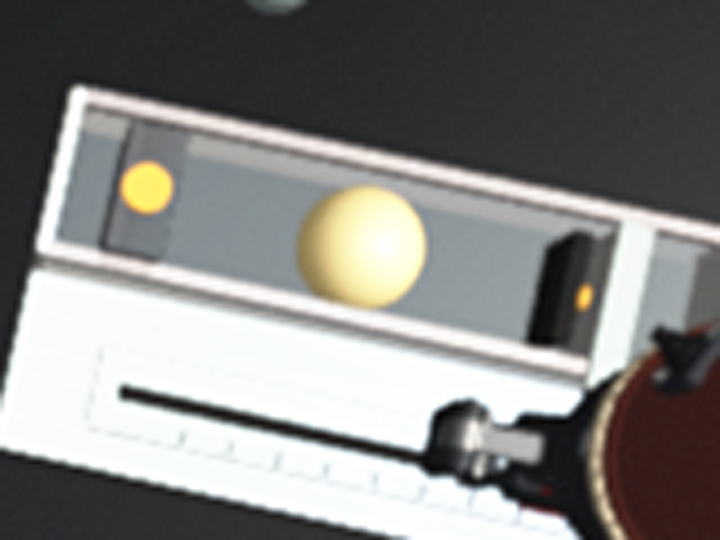

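```bash
python3 -m creep '[[0,0,0,0,0.4],[0,0,0,0,0.3],[0,0,0,0,0.2],[0,0,0,0,0.2],[0,0,0,0,0.2],[0,0,0,0,0.2]]' 25; python3 - <<'E'
from h import *
y=np.radians(-11.34)
p=[612.9,-108.1,1.4,y]
rel([*J(p,[-76,17,0])[0][:2],33],[-np.sin(y),np.cos(y)])
print(Ji(p,r.read_state()['tcp_pos']))
E
```

```text
time: 16.5
tcp_pos: [522.1, -178.3, 34.1]
orientation: [-1.059, 1.298, 1.059]
ft_force: [-1.7, -0.3, 6.0]
width: 21.7
tcp [ 522.1 -178.3   34.1] shift mm [  1.1   1.2 103.6] twist -0.22872322789207544 w 21.7 F [-1.7 -0.3  6. ] t 16.5 q7 [ 0.82  0.41 -0.67  1.88  0.31  0.95  1.37]
[[-75.21233708 -86.6450105   32.71461272]]
```

```bash
python3 -m creep '[[0,0,0.004,0,0.2],[0,0,0.01,0,0.2],[0,0,0.016,0,0.2],[0,0,0.022,0,0.2],[0,0,0.028,0,0.2],[0,0,0.034,0,0.2],[0,0,0.04,0,0.2],[0,0,0.044,0,0.2],[0,0,0.044,0,0.2]]'; python3 - <<'E'
from h import *
y=np.radians(-11.34)
p=[612.9,-108.1,1.4,y]
rel([*J(p,[-76,17,0])[0][:2],33],[-np.sin(y),np.cos(y)])
print(Ji(p,r.read_state()['tcp_pos']))
for n,a in(("top",(340,130,500,250)),):
    im=r.grab_frame(n)[a[1]:a[3],a[0]:a[2],::-1]
    cv2.imwrite(f'pics/{n}11c.png',cv2.resize(im,None,fx=4.5,fy=4.5,interpolation=cv2.INTER_CUBIC))
E
```

```text
time: 17.62
tcp_pos: [531.2, -135.0, 34.1]
orientation: [-1.06, 1.297, 1.059]
ft_force: [-0.3, -1.2, 6.2]
width: 21.8
tcp [ 531.2 -135.    34.1] shift mm [ 1.1  1.4 59.4] twist -0.2102003256360092 w 21.8 F [-0.3 -1.2  6.2] t 17.625 q7 [ 0.75  0.41 -0.69  1.89  0.31  0.95  1.29]
[[-74.79156227 -42.43025575  32.70843353]]
```

View pics/top11c.png

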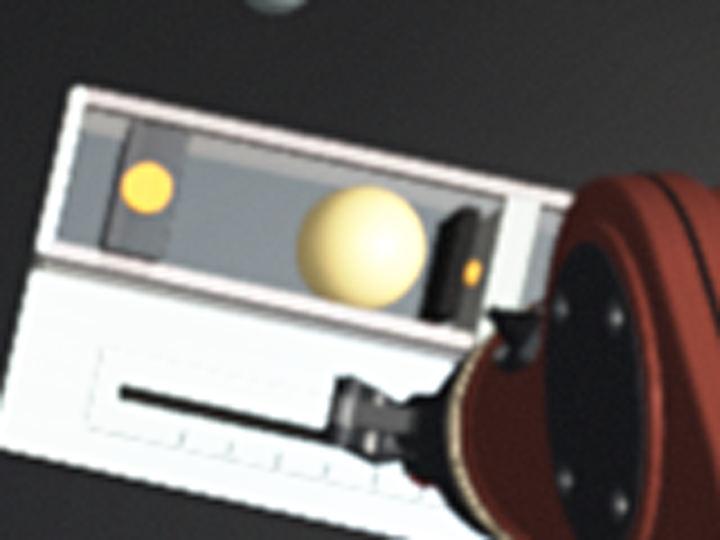

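The jaw slides and the pad is just behind the ball. I go on slowly.

```bash
python3 -m creep '[[0,0,0.003,0,0.2],[0,0,0.006,0,0.2],[0,0,0.009,0,0.2],[0,0,0.012,0,0.2],[0,0,0.015,0,0.2],[0,0,0.018,0,0.2],[0,0,0.021,0,0.2],[0,0,0.024,0,0.2],[0,0,0.027,0,0.2],[0,0,0.030,0,0.2]]'; python3 -m creep '[[0,0.001,0.003,0,0.2],[0,0.001,0.006,0,0.2],[0,0.001,0.009,0,0.2],[0,0.001,0.012,0,0.2],[0,0.001,0.014,0,0.2],[0,0.001,0.016,0,0.2],[0,0.001,0.016,0,0.2]]'; python3 - <<'E'
from h import *
y=np.radians(-11.34)
p=[612.9,-108.1,1.4,y]
rel([*J(p,[-76,17,0])[0][:2],33],[-np.sin(y),np.cos(y)])
print(Ji(p,r.read_state()['tcp_pos']))
for n,a in(("top",(340,130,500,250)),("side",(270,110,400,220))):
    im=r.grab_frame(n)[a[1]:a[3],a[0]:a[2],::-1]
    cv2.imwrite(f'pics/{n}12c.png',cv2.resize(im,None,fx=4.5,fy=4.5,interpolation=cv2.INTER_CUBIC))
E
```

```text
time: 18.92
tcp_pos: [537.2, -106.4, 34.1]
orientation: [-1.06, 1.298, 1.058]
ft_force: [0.0, -4.3, 4.7]
width: 21.7
time: 19.8
tcp_pos: [540.6, -90.4, 34.1]
orientation: [-1.061, 1.296, 1.057]
ft_force: [5.6, -3.4, -0.4]
width: 21.4
tcp [540.6 -90.4  34.1] shift mm [ 1.1  1.7 13.8] twist -0.23641540776628744 w 21.4 F [ 5.6 -3.4 -0.4] t 19.8 q7 [ 0.68  0.41 -0.7   1.89  0.32  0.95  1.2 ]
[[-74.35999495   3.16165307  32.73349404]]
```

View pics/top12c.png

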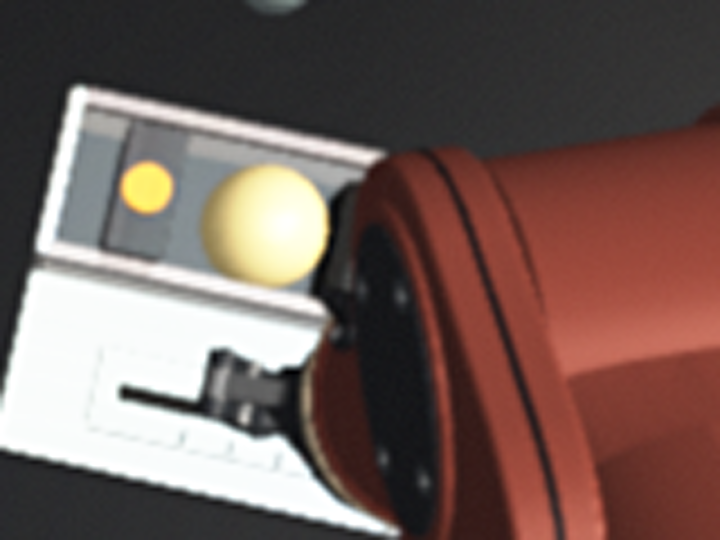

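View pics/side12c.png

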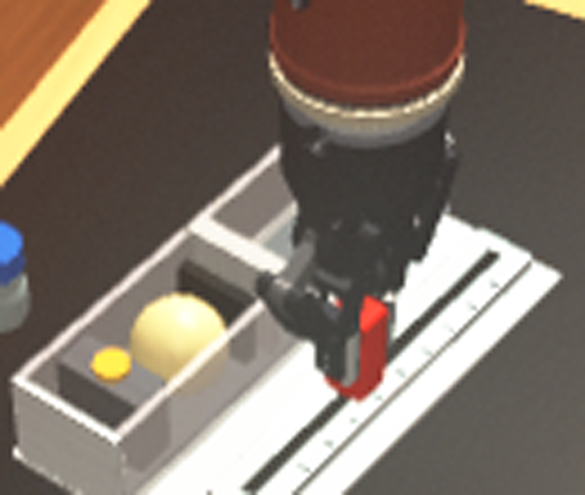

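```bash
python3 -m creep '[[0,-0.001,0.002,0,0.2],[0,-0.001,0.004,0,0.2],[0,-0.001,0.006,0,0.2],[0,-0.001,0.008,0,0.2],[0,-0.001,0.008,0,0.2]]'; python3 -m creep '[[0,0,0.001,0,0.2],[0,0,0.001,0,0.2]]'; python3 -m creep '[[0,0,0.001,0,0.2],[0,0,0.001,0,0.2]]'
```

```text
time: 20.52
tcp_pos: [542.3, -82.0, 34.1]
orientation: [-1.06, 1.297, 1.059]
ft_force: [3.0, -4.2, 3.7]
width: 21.7
time: 20.78
tcp_pos: [542.5, -81.3, 34.1]
orientation: [-1.06, 1.297, 1.058]
ft_force: [3.0, -3.8, 5.0]
width: 21.6
time: 21.02
tcp_pos: [542.7, -80.3, 34.1]
orientation: [-1.06, 1.297, 1.058]
ft_force: [2.6, -4.8, 4.6]
width: 21.6
```

```bash
python3 -m creep '[[0,0,0.001,0,0.2],[0,0,0.001,0,0.2]]'; python3 -m creep '[[0,0,0.001,0,0.2],[0,0,0.001,0,0.2]]'; python3 - <<'E'
from h import *
for n,a in(("top",(340,130,500,250)),):
    im=r.grab_frame(n)[140:200,340:430,::-1]
    cv2.imwrite(f'pics/{n}13c.png',cv2.resize(im,None,fx=8,fy=8,interpolation=cv2.INTER_CUBIC))
E
```

```text
time: 21.28
tcp_pos: [542.9, -79.3, 34.1]
orientation: [-1.06, 1.297, 1.058]
ft_force: [3.3, -4.3, 4.3]
width: 22.1
time: 21.52
tcp_pos: [543.1, -78.4, 34.1]
orientation: [-1.06, 1.297, 1.058]
ft_force: [3.7, -4.1, 3.4]
width: 21.6
```

View pics/top13c.png

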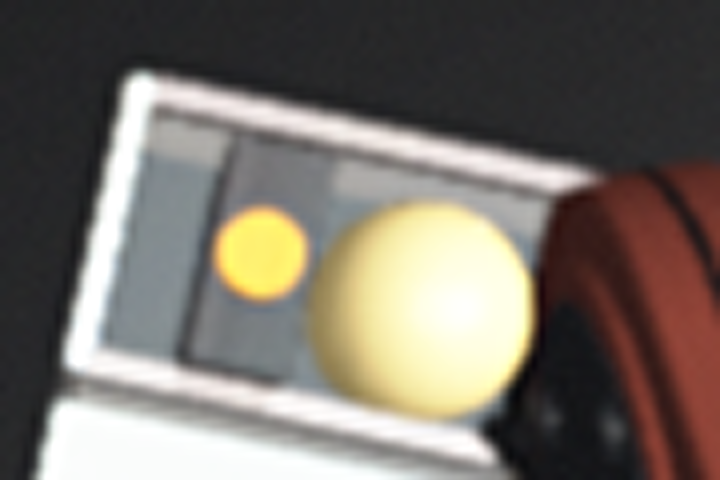

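```bash
for i in 1; do python3 -m creep '[[0,0,0.001,0,0.2],[0,0,0.001,0,0.2]]'; done; python3 -m creep '[[0,0,0.001,0,0.2],[0,0,0.001,0,0.2]]'
```

```text
time: 21.82
tcp_pos: [543.3, -77.4, 34.1]
orientation: [-1.06, 1.297, 1.058]
ft_force: [4.0, -5.0, 4.2]
width: 21.4
time: 22.08
tcp_pos: [543.5, -76.5, 34.1]
orientation: [-1.06, 1.297, 1.058]
ft_force: [3.0, -4.4, 4.4]
width: 21.6
```

```bash
python3 -m creep '[[0,0,0.001,0,0.2],[0,0,0.001,0,0.2]]'
```

```text
time: 22.32
tcp_pos: [543.6, -75.9, 34.1]
orientation: [-1.06, 1.298, 1.058]
ft_force: [3.3, -6.0, 5.5]
width: 21.8
```

Contact may be starting.

```bash
python3 -m creep '[[0,0,0.001,0,0.2],[0,0,0.001,0,0.2]]'
```

```text
time: 22.58
tcp_pos: [543.7, -75.4, 34.1]
orientation: [-1.06, 1.298, 1.058]
ft_force: [1.3, -7.3, 5.5]
width: 21.7
```

```bash
python3 -m creep '[[0,0,0,0,0.2],[0,0,0,0,0.2]]'
```

```text
time: 22.82
tcp_pos: [543.7, -75.4, 34.1]
orientation: [-1.06, 1.298, 1.058]
ft_force: [3.9, -8.4, 4.4]
width: 21.7
```

```bash
python3 -m creep '[[0,0,0.001,0,0.2],[0,0,0.001,0,0.2],[0,0,0.001,0,0.2]]'
```

```text
time: 23.2
tcp_pos: [543.8, -74.8, 34.1]
orientation: [-1.06, 1.299, 1.057]
ft_force: [1.3, -8.9, 6.0]
width: 21.9
```

```bash
python3 -m creep '[[0,0,0,0,0.5],[0,0,0,0,0.6],[0,0,0,0,0.7],[0,0,0,0,0.7],[0,0,0,0,0.7]]'; python3 -m creep '[[-0.02,0,0,0,0.7],[-0.05,0,0,0,0.7],[-0.09,0,0,0,0.7],[-0.13,0,0,0,0.7],[-0.16,0,0,0,0.7],[-0.16,0.04,-0.04,0,0.7],[-0.16,0.08,-0.09,0,0.7],[-0.16,0.08,-0.14,0,0.7],[-0.16,0.08,-0.18,0,0.7],[-0.16,0.08,-0.18,0,0.7]]'; python3 - <<'E'
from h import *
for n,a in(("top",(340,130,500,250)),("side",(260,110,400,220))):
    f=r.grab_frame(n);cv2.imwrite(f'pics/{n}14.png',f[:,:,::-1]);im=f[a[1]:a[3],a[0]:a[2],::-1]
    cv2.imwrite(f'pics/{n}14c.png',cv2.resize(im,None,fx=5,fy=5,interpolation=cv2.INTER_CUBIC))
E
```

```text
time: 23.82
tcp_pos: [543.4, -73.2, 33.8]
orientation: [-1.059, 1.298, 1.06]
ft_force: [-0.1, -0.1, -0.3]
width: 59.7
time: 25.08
tcp_pos: [428.1, -236.6, 195.0]
orientation: [-1.057, 1.3, 1.055]
ft_force: [0.1, 1.1, -1.5]
width: 59.4
```

View pics/top14c.png

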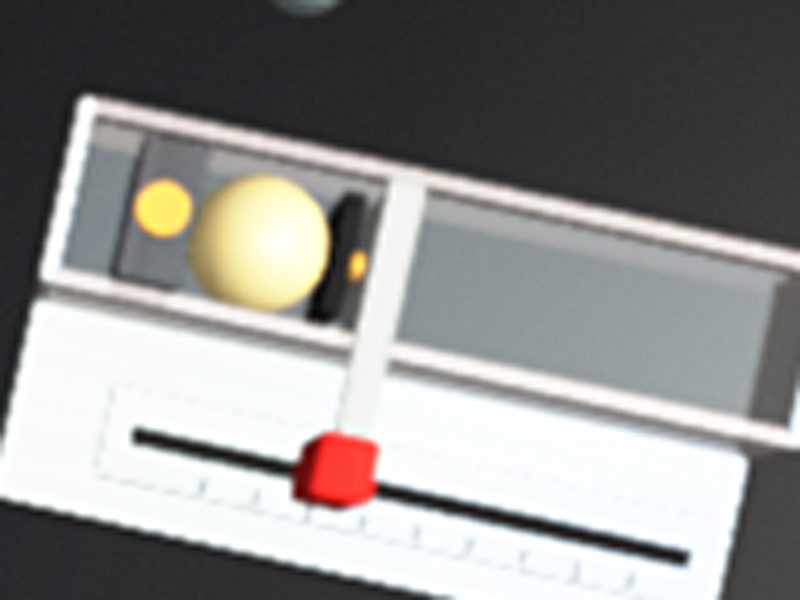

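View pics/side14.png

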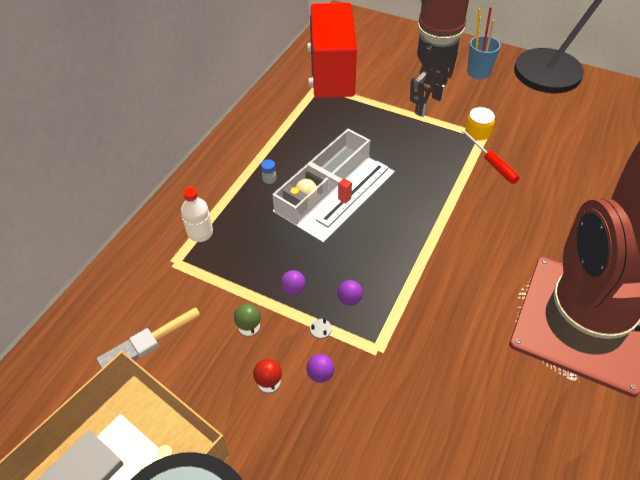

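```bash
python3 - <<'E'
from h import *
y=np.radians(-11.34)
p=[612.9,-108.1,1.4,y]
T=lambda u,v,o:np.array([o[0]+(u+.5)/5-.5,o[1]+(v+.5)/5-.5])
print("ball",Ji(p,onz("top",T(260,243,(340,130)),33+p[2])))
g=onz("top",T(346,469,(340,130)),70+p[2]);print("grip",Ji(p,g))
for s in(85,87,88,90): print(s,[ (proj("top",J(p,[x,s,58]))[0]-[340,130]+.4)*5 for x in(26,-26)])
E
```

```text
ball [[ 0.97346981 61.24889576 33.        ]]
grip [[-75.57843797  19.4048923   70.        ]]
85 [array([217.28731299, 147.58406682]), array([185.77966038, 292.6455369 ])]
87 [array([211.67536707, 146.3950034 ]), array([180.16387701, 291.44421782])]
88 [array([208.86971114, 145.80053886]), array([177.35630292, 290.84362622])]
90 [array([203.25903324, 144.61174411]), array([171.74178985, 289.64257889])]
```

View pics/side14c.png

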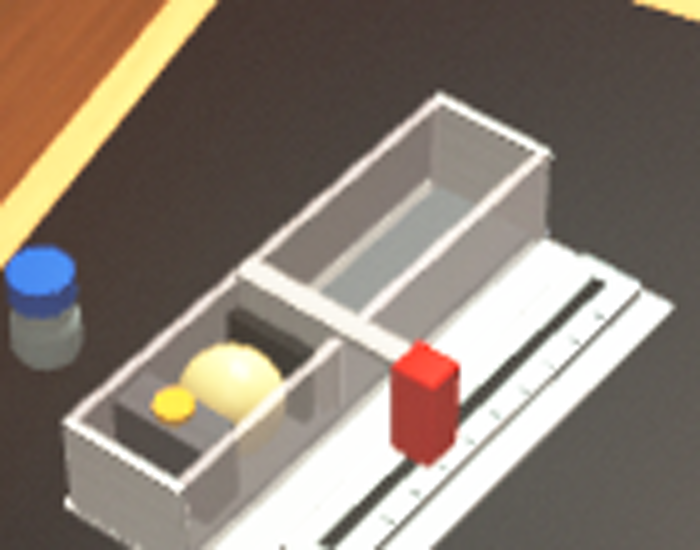

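```bash
python3 -m creep '[[0,0,0,0,0.7],[0,0,0,0,0.7]]'; python3 - <<'E'
from h import *
f=r.grab_frame("top");g=cv2.imread('pics/top14.png')[:,:,::-1]
print(np.abs(f.astype(int)-g)[140:260,330:480].max(), np.abs(f.astype(int)-g)[180:320,130:300].max())
print(np.abs(cv2.imread('pics/top0.png')[:,:,::-1].astype(int)-f)[190:270,135:215].max())
print(r.finish_job())
E
```

```text
time: 25.42
tcp_pos: [429.5, -232.6, 194.1]
orientation: [-1.061, 1.297, 1.061]
ft_force: [-0.1, 1.1, 0.5]
width: 59.7
5 6
6
the job is handed in; nothing more can be done
None
```

I picked the cream ball off its stand and lowered it into the trough until the tool felt the floor, at about 5–8 N. I let it go there, then slid the red grip towards the stop until the sprung pad pinched the ball. The job was handed in at 25.4 s; the interface reports no verdict.

- **Pinch:** Just before I let go, the sideways push was about 9 N, of which about 4 N was sliding friction. That leaves roughly 4–5 N of pad force, well under the 20 N limit. It was only inferred from the wrist force and could not be measured after release.
- **Final position:** The last pictures put the ball about 1 mm off the trough's middle line and about 61 mm along it. The stop face is at about 87 mm by the same measurements. Two pictures taken after release show nothing in the jig moving.
- **Other balls:** The red and green balls look unchanged from the first picture, and the arm was clear of everything.
- **Disagreement:** After the ball was released, the two cameras differed by about 2.7 mm on its sideways position, close to their 2 mm calibration error. It was within limits either way.

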